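# Clamp the lid of a dental curing pressure pot

### The arm

A 7-joint arm with a two-finger parallel gripper is mounted at the origin on the work surface. World frame = base frame: x ahead of the robot, y to its left, z up, the work surface at z = 0. Lengths are in mm, angles in degrees, forces in N, time in s.
With the tool pointing down it reaches from about 425 to 825 mm from the base axis. Payload 3.6 kg.
Tool frame: the origin (TCP) lies midway between the tips of the shut fingers; the grasp point (between the pads) lies 19 mm behind it; z points along the fingers, y is the direction in which the jaws open and shut (so a half turn about z gives the same grasp; the last joint's range is limited). The gripper opens to 93 mm and grips with 3 to 60 N. Pads are 15 mm wide; open, the fingers measure 128 mm over their backs; the gripper's body (75 mm by 188 mm) begins 65 mm behind the grasp point.
Start: joints at [-68.096, 35.231, -0.722, 81.555, 0.464, 63.22, -2.315], TCP at [258.345, 596.423, 218.64] pointing down, gripper open.
Joint ranges: [-178.69, 178.69], [-17.37, 117.87], [-77.05, 75.6], [15.02, 138.74], [-78.02, 258.01], [0.78, 113.62], [-162.83, 162.83]. Speed limits (degrees/s): [159.86, 159.86, 180, 180, 180, 180, 180].

### API

Orientations are given as a 3x3 rotation matrix whose columns are the frame's x, y, z axes.
In Python, from rig import robot, snapshot, order gives the robot as it stands.
- The arm moves only by the tool jog_arm, never from a script. Its argument "plan" is a list that holds one entry, the list of rows, each a list of 5 numbers: the opening, from -1 (shut) to 1 (fully open), then the shift along the tool's x, y, z in cm, then the turn about the tool's z in rad. A call has 1 to 12 rows; each row shifts and turns the commanded pose from where the row before left it, along the tool's axes as they then stand; what a row does not reach is not made up. A row lasts 1/10 s, in which the tool goes at most 50 mm and 8.59 degrees, less where a joint would pass 70% of its speed; a pose out of reach is approached as far as the arm can. A call with a gripper value outside its range is refused whole. The fingers move at their own pace and stop on an object; "force" is the grip in N (left out, the last holds). Time passes only in rows, so rows that do not move let the fingers close. It gives the time, the measured TCP pose, the force and the opening at its end, in the units of the state.
- robot.state(): the state, without advancing time (a new reading comes with each control period).
- snapshot(name): name is "side" or "top" or "wrist"; returns a dict with "color" (400x640x3 uint8, red, green, blue), "depth" (400x640 float32, mm along the optical axis (not along the pixel's ray), 0 where there is no reading), "fx", "fy", "cx", "cy" (pixels), "R" (3x3) and "t" (3): a world point X has camera coordinates R X + t. Camera axes: x right, y down, z forward; pixel columns grow to the right and rows downward; lengths in mm; the calibration is good to about 2 mm. A picture is of the moment at which its call begins.
- order.close_job(): hands the job in, once; it reports no verdict.
The state is a dict: "time": time; "joint_pos": joint angles; "dq": joint speeds; "effort": joint torques, N m; "position": TCP position; "ee_rot": TCP orientation; "contact_force": force on the tool from outside, world axes, zero at the start; "moment": the same for the moment, N m; "opening": finger opening in mm.
Only numpy, scipy, OpenCV 4.12 (cv2) and the standard library are available. Lean on these libraries where they do the work, as an engineer would, in place of code of your own. Each camera call takes 0.05 s, during which the arm holds its last target. There are 200 camera calls.

### The job

The lid is already lying on the curing pot. With the back of a finger, swing the open clamp strap across the lid until its notched end is fully home round the keeper stud; then push the cam lever over and down as far as it goes, so that its foot clamps the lid. Nothing is to be lifted: leave the lid and the things standing about the pot where they are.

Things in the scene. Friction and masses are not known exactly. Their poses are not given: they have to be found in the camera images.
- pot: Squat cast-aluminium pressure pot, 168 mm across, rim 92 mm above the bench, on a 190 mm square steel plate fixed to the bench. Origin: centre of the plate's underside, on the bench; z up. The hinge stud stands at x = +92 mm (pot frame), the keeper stud (head 28 mm wide, top 143 mm above the bench) at x = -92 mm. The strap opens towards the pot's -y side. Place and yaw differ each time.
- lid: Loose aluminium lid, 160 mm across, 0.7 kg, seated on the pot. Origin: centre of its underside, 92 mm above the bench; axes as the pot's. Its plate's top is at most 106 mm above the bench, its 48 mm wide centre boss 114 mm. A dial gauge (top 135 mm above the bench) and two brass valves stand on it on the pot's +y side only, 40 to 50 mm from the strap's centre line when over.
- strap (a joint): Angle of the clamp strap about the vertical hinge stud, rad. 0 = fully over, lying across the middle of the lid, its notch round the keeper stud (end stop); grows as it swings open, counter-clockwise seen from above; starts at 0.7 to 1.25, end stop at 1.9. It stays where it is left; moving it takes about 2 N at strap_push.
- strap_hinge (a point): Point on the vertical hinge axis at the strap's mid-thickness, 128 mm above the bench.
- strap_push (a point): Point on the strap's centre line 155 mm from the hinge axis, at mid-thickness, 128 mm above the bench, between cam lever and notched end; moves with the strap. The strap is a flat steel bar 32 mm wide (16 mm to each side of this point), 12 mm thick, 204 mm from hinge axis to tip; the notch in its leading edge starts at 172 mm. Push the side away from the lid. It passes 16 mm above the lid's plate.
- lever (a joint): Angle of the cam lever about its level pivot on the strap, rad. 0 = open, leaning 0.25 from upright towards the hinge stud (starts at 0 to 0.2); grows as it is pushed over towards the strap's notched end: upright at 0.25, end stop at 1.75, where it lies along the strap, 0.07 short of level. Fully down is 1.6 and over. It stays where it is left; takes about 3 to 5 N at the grip and drives the foot down.
- lever_pivot (a point): Centre of the lever's pivot pin: on the strap's centre line, 92 mm from the hinge axis, 24 mm above the strap's mid-thickness (152 mm above the bench); moves with the strap.
- lever_end (a point): Outer end of the cam lever, on its axis, 100 mm from the pivot. The lever is a round bar 12 mm thick with a grey plastic grip 18 mm thick over its last 50 mm.
- foot: Round sprung rubber-faced foot, 28 mm wide, under the strap below the cam; origin at the centre of its underside. 4 mm clear of the lid's boss with the lever open; it touches from about lever 1.0 and presses with about 14 N when the lever is fully down.
- upper_cast: Loose bystander: yellowish stone dental cast, about 62 x 62 x 32 mm, on the bench by the pot, on the strap's open side. Origin under its base.
- lower_cast: Loose bystander: yellowish stone dental cast with white teeth, about 60 x 60 x 32 mm, also on the open side. Origin under its base.
- flask: Loose bystander: two-part brass denture flask, 90 x 76 x 56 mm, on the pot's gauge side. Origin under its base.
- monomer_bottle: Loose bystander: amber bottle, 48 mm wide, 105 mm tall, on the pot's gauge side. Origin under its base.
- powder_jar: Loose bystander: white jar, 60 mm wide, 62 mm tall, on the pot's gauge side. Origin under its base.
- plaster_spatula: Loose bystander: spatula 190 mm long with a wooden handle, lying on the bench in front of the pot. Origin under its middle.
- mixing_bowl: Loose bystander: green mixing bowl, 120 mm wide, 65 mm tall, to the right. Origin under its base.
- brush_cup: Loose bystander: white cup, 68 mm wide, with brushes and carvers up to about 190 mm tall, to the left. Origin under its base.
Mind the look-alikes: they are no part of the job. Of the things shaped like the lid, the aluminium one is meant.

How it is judged (in metres and radians):
On the way, in this order (a step that is already met when the one before it is completed fails the run):
1. the strap is fully over the lid, its notch home round the keeper stud, with the cam lever still up (value of joint strap below 0.04 rad and value of joint lever below 0.7 rad), for 0.2 s.
2. the cam lever is pushed fully down and the foot presses on the lid, the strap still home (value of joint strap below 0.04 rad and value of joint lever above 1.6 rad and contact force between foot and lid above 5 N), for 0.2 s.
At the end, for the whole second after the job is handed in: Strap within 0.04 rad of fully over, cam lever at 1.6 rad or more, the foot pressing on the lid with more than 5 N, the lid within 5 mm and every bystander within 20 mm of where it started, strap and lever at rest (all of step 2 and distance of lid from where it was at the start of the episode below 0.005 m and distance of each of upper_cast, lower_cast, flask, monomer_bottle, powder_jar, plaster_spatula, mixing_bowl, brush_cup from where it was at the start of the episode below 0.02 m and not (velocity of joint any of lever, strap above 0.05 rad/s or velocity of joint any of lever, strap below -0.05 rad/s)); the robot touches nothing.
It fails at once if the cam lever is pushed down before the strap is over the lid (value of joint lever above 0.8 rad and value of joint strap above 0.1 rad).
It fails at once if the lid is lifted or shifted by more than 8 mm (distance of lid from where it was at the start of the episode above 0.008 m).
It fails at once if a bystander is lifted, knocked or shifted by more than 25 mm (distance of any of upper_cast, lower_cast, flask, monomer_bottle, powder_jar, plaster_spatula, mixing_bowl, brush_cup from where it was at the start of the episode above 0.025 m).
It also fails if it takes over 58 s, if anything falls off the work surface, if the arm or the gripper's body presses on something with over 40 N, if the wrist force passes 120 N, or if a joint passes its speed limit or range.

## Working session

There is one attempt and no reset: what is moved stays moved. The work goes in short steps, Python scripts to look and compute and a tool call to move; the robot and the scene stay as the last step left them, time stands still between calls to the robot, and variables do not carry over. Pictures are saved under pics/ and viewed, about 8 in all and at most 12, crops included, and the job is handed in when it is done.

Besides the shell and the picture viewer there is one more tool, called after "Call:" in YAML: its name, and indented under it one key for each argument. jog_arm: Moves the arm, as the interface text tells. Its arguments: {"type":"object","properties":{"plan":{"type":"array"},"force":{"type":"number"}},"required":["plan"]}

```bash
ls; mkdir -p pics
python3 - <<'E'
from rig import robot,snapshot
import cv2,pickle
s=robot.state();print(s['time'],s['position'],s['ee_rot'],s['opening'])
for n in('top','side'):
    d=snapshot(n);pickle.dump(d,open(n+'.pkl','wb'));cv2.imwrite(f'pics/{n}0.png',d['color'][:,:,::-1]);print(n,d['fx'],d['cx'],d['cy'],d['R'],d['t'])
E
```

```text
pics
0.0 [258.07514629 595.72810866 217.50181465] [[-9.17627520e-01  3.97440334e-01 -9.56780721e-04]
 [ 3.97441484e-01  9.17624611e-01 -2.31096632e-03]
 [-4.05056887e-05 -2.50087064e-03 -9.99996872e-01]] 93.00851703688754
top 513.5511226327175 321.31814899407266 192.2750450438068 [[ 0.00217007 -0.99997374  0.00691518]
 [-0.98758414 -0.00322929 -0.15705773]
 [ 0.15707594 -0.00648849 -0.98756521]] [  -2.64859576  525.22364584 1818.39939616]
side 496.6363534264388 312.64361516048496 198.8221934308071 [[ 0.80837966 -0.58831191  0.02028341]
 [-0.41933995 -0.59969908 -0.68155338]
 [ 0.41312991  0.54244825 -0.73148723]] [-419.80525408  329.26011025 1313.07961539]
```

View pics/top0.png

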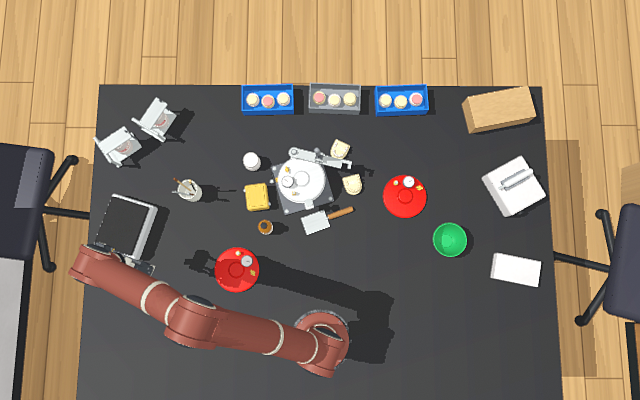

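View pics/side0.png

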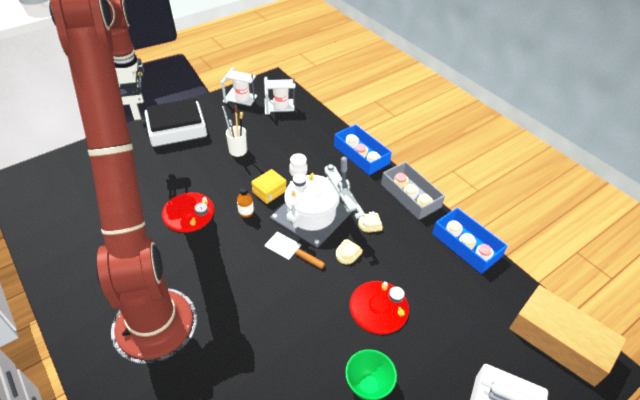

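The top view shows the pot near (301,180), with the strap hinged near (294,153) and swung out to (350,165). The gauge is on the left and the casts are on the right. I'll enlarge this area.

```bash
cat > h.py <<'E'
import numpy as np,pickle
def w(d,u,v,z=None):
    "pixel -> world, by depth or on plane z"
    r=np.array([(u-d['cx'])/d['fx'],(v-d['cy'])/d['fy'],1]);c=-d['R'].T@d['t'];q=d['R'].T@r
    if z is None: return c+q*d['depth'][int(round(v)),int(round(u))]
    return c+q*(z-c[2])/q[2]
def p(d,X):
    X=d['R']@np.array(X,float)+d['t'];return np.array([d['fx']*X[0]/X[2]+d['cx'],d['fy']*X[1]/X[2]+d['cy']])
E
python3 - <<'E'
import cv2,pickle,numpy as np
t=pickle.load(open('top.pkl','rb'));s=pickle.load(open('side.pkl','rb'))
a=cv2.resize(t['color'][130:235,230:390,::-1],None,fx=5,fy=5,interpolation=2)[:,:800]
cv2.imwrite('pics/topc.png',a)
b=cv2.resize(s['color'][145:265,230:390,::-1],None,fx=5,fy=5,interpolation=2)
cv2.imwrite('pics/sidec.png',b)
E
```

```text
(no output)
```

View pics/topc.png

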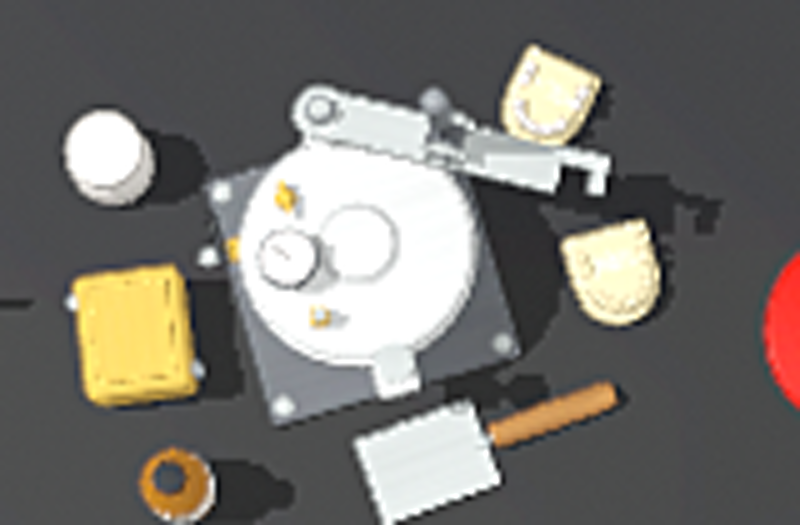

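View pics/sidec.png

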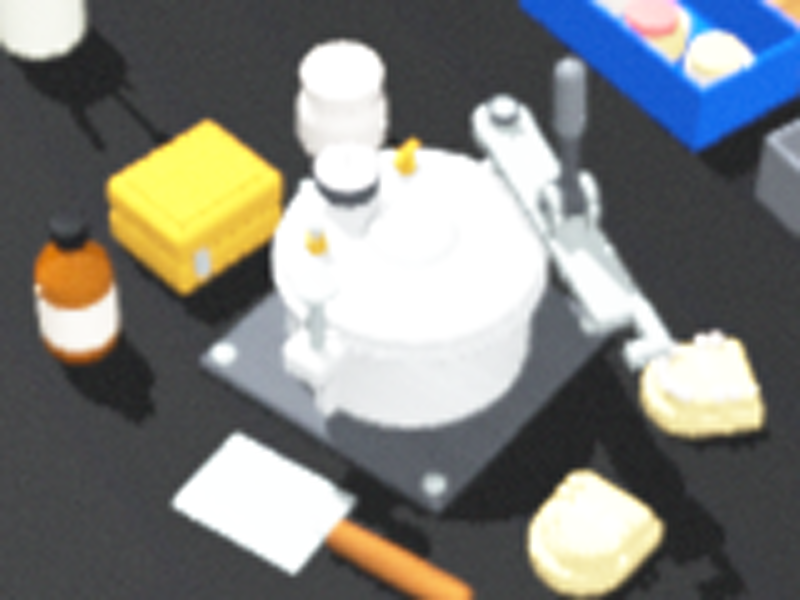

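The top crop shows the hinge at about (294,151), the keeper head at (309.6,204.4), the strap tip at (351,164.4) and the lever tip at (317,150). In the side crop the hinge is at (330.6,166.4), the keeper at about (292,214) and the lever tip at (344,158).

Run:
```python
from h import *
np.set_printoptions(precision=1,suppress=True)
t=pickle.load(open('top.pkl','rb'));s=pickle.load(open('side.pkl','rb'))
def tri(a,b):
    A=[];B=[]
    for d,(u,v) in((t,a),(s,b)):
        q=w(d,u,v,0);c=-d['R'].T@d['t'];n=(q-c)/np.linalg.norm(q-c);P=np.eye(3)-np.outer(n,n);A.append(P);B.append(P@c)
    return np.linalg.lstsq(np.vstack(A),np.hstack(B),rcond=None)[0]
print('hinge tri',tri((294,151),(330.6,166.4)),'z140',w(t,294,151,140),w(t,294,151))
print('lever tri',tri((317,150),(344,158)))
print('keeper',w(t,309.6,204.4,143),w(t,309.6,204.4),'tri',tri((309.6,204.4),(292,214)))
print('boss',w(t,301.5,178.6,114),w(t,301.5,178.6))
print('tip corner bottom',w(t,350.4,167.8,134),'top',w(t,351.5,161.0,134),'depth',w(t,337,165.5),w(t,330,163))
H=w(t,294,151,140);K=w(t,309.6,204.4,143);d=K-H;print('dist',np.hypot(*d[:2]))
for u,v in((330,152.5),(341,157),(350,184)):print(w(t,u,v))
# strap pixels: top depth heights 120..140
pts=np.array([w(t,u,v) for v in range(140,215) for u in range(285,360)])
m=(pts[:,2]>120)&(pts[:,2]<140);q=pts[m]
import cv2
for x in q[np.argsort(-q[:,1])][::6]:print(x,end=' ')
```

```text
hinge tri [653.   94.4 144.7] z140 [654.3  94.6 140. ] [652.6  94.2 147.1]
lever tri [631.8  14.2 250.4]
keeper [467.1  39.3 143. ] [467.3  39.3 141.9] tri [473.   40.7  91. ]
boss [561.8  68.6 114. ] [561.5  68.5 116. ]
tip corner bottom [ 596.8 -101.3  134. ] top [ 620.9 -105.2  134. ] depth [604.2 -54.7 136.7] [613.2 -30.5 135.6]
dist 195.17385765758326
[683.4 -33.8  -1.7]
[660.9 -73.9  21.7]
[ 559.3 -106.5   22.7]
[605.  126.3 121.1] [566.  124.6 139.5] [593.8 122.5 123.7] [545.5 121.1 136.7] [597.  119.  125.6] [545.7 117.7 135.7] [583.3 115.4 123.3] [556.1 114.3 136.6] [655.4 112.2 135.3] [532.8 111.  129.5] [640.2 109.1 123.8] [648.2 108.6 135.6] [566.6 107.6 136.5] [666.6 105.4 133.3] [645.1 105.2 133.8] [556.  104.  136.9] [638.4 101.7 131.7] [539.8 100.7 129.8] [665.8  98.3 136.7] [508.8  97.1 126.9] [508.8  93.6 126.8] [636.8  91.  138.7] [641.7  87.8 133.3] [662.2  84.3 136.8] [653.2  81.  130. ] [647.3  80.6 139.9] [662.3  77.4 136.5] [541.5  76.9 120.7] [651.8  73.9 135.9] [652.9  70.5 131.6] [645.   70.4 134.6] [659.3  67.  134.7] [659.6  63.6 133.3] [641.6  63.4 134.1
[... 424 characters left out ...]
30.5  -6.2 137.2] [614.2  -6.3 130.6] [610.1  -9.7 132.9] [634.4 -13.1 135.7] [630.6 -16.6 136.8] [621.7 -16.7 128.9] [630.8 -20.1 136. ] [626.5 -23.5 139.3] [635.8 -23.7 129.7] [616.2 -27.  137.9] [631.9 -27.1 131.2] [624.1 -30.5 134.2] [620.  -33.9 136.8] [631.5 -34.  133.1] [634.4 -37.4 136.1] [610.  -40.9 134. ] [604.7 -41.2 125.4] [610.2 -44.4 133.1] [603.1 -47.9 133.5] [605.5 -51.2 138.5] [621.  -51.4 132.6] [630.7 -54.8 137. ] [599.1 -58.2 135.4] [607.3 -58.4 130.4] [628.  -61.9 133.3] [612.8 -65.1 137.9] [610.1 -65.2 133.8] [606.6 -68.7 133.9] [616.1 -75.4 138.9] [623.  -79.7 124.2] [612.8 -85.9 138.1] [606.6 -93.  134.2] [598.7 -96.1 138.3] [610.8 -96.6 131.4] [ 607.3 -100.1  131.2]
```

Call:
jog_arm:
  plan:
    - [[-1, 0, 0, -3.5, 0], [-1, 0, 0, -3.5, 0], [-1, 0, 0, 0, 0.138], [-1, 0, 0, 0, 0.138], [-1, 0, 0, 0, 0.138], [-1, 0, 0, 0, 0.138], [-1, 0, 0, 0, 0.138], [-1, 0, 0, 0, 0.138], [-1, 0, 0, 0, 0.138], [-1, 0, 0, 0, 0.138], [-1, 0, 0, 0, 0.138], [-1, 0, 0, 0, 0.142]]
  force: 20

```text
time: 1.3
position: [258.0, 596.1, 287.9]
ee_rot: [[0.226, 0.974, -0.001], [0.974, -0.226, -0.001], [-0.002, -0.0, -1.0]]
contact_force: [0.4, -0.1, -0.1]
opening: 2.5
```

Call:
jog_arm:
  plan:
    - [[-1, -2.5, 2.5, 0, 0], [-1, -2.5, 2.5, 0, 0], [-1, -2.5, 2.5, 0, 0], [-1, -2.5, 2.5, 0, 0], [-1, -2.5, 2.5, 0, 0], [-1, -2.5, 2.5, 0, 0], [-1, -2.5, 2.5, 0, 0], [-1, -2.5, 2.5, 0, 0], [-1, -2.5, 2.5, 0, 0], [-1, -2.5, 2.5, 0, 0], [-1, -2.5, 2.5, 0, 0], [-1, 0, 0, 0, 0]]

```text
time: 2.5
position: [469.0, 261.1, 288.8]
ee_rot: [[0.231, 0.973, 0.002], [0.973, -0.231, -0.004], [-0.003, 0.003, -1.0]]
contact_force: [0.3, -0.9, 0.1]
opening: 0.5
```

Call:
jog_arm:
  plan:
    - [[-1, -2.5, 2.55, 0, 0], [-1, -2.5, 2.55, 0, 0], [-1, -2.5, 2.55, 0, 0], [-1, -2.5, 2.55, 0, 0], [-1, -2.5, 2.55, 0, 0], [-1, -2.5, 2.55, 0, 0], [-1, -2.5, 2.55, 0, 0], [-1, -2.5, 2.55, 0, 0], [-1, -2.5, 2.55, 0, 0], [-1, -2.5, 2.55, 0, 0], [-1, -2.4, 2.5, 0, 0], [-1, 0, 0, 0, 0]]

```text
time: 3.7
position: [679.3, -66.9, 287.0]
ee_rot: [[0.227, 0.974, -0.002], [0.974, -0.227, -0.004], [-0.005, -0.001, -1.0]]
contact_force: [-0.4, -1.1, -0.5]
opening: 0.4
```

Run:
```python
from rig import robot,snapshot
from h import *
import cv2
np.set_printoptions(precision=1,suppress=True)
d=snapshot('wrist');pickle.dump(d,open('wrist.pkl','wb'));cv2.imwrite('pics/w1.png',d['color'][:,:,::-1])
print(robot.state()['position'],d['R'],d['t'])
H=np.array([653,94.4]);
for n,X in(('H',(653,94.4,145)),('push',(619,-57,134)),('K',(470,41,143)),('boss',(561.6,68.5,114))):print(n,p(d,X))
```

```text
[678.8 -63.5 287.2] [[ 1.  -0.2 -0. ]
 [-0.2 -0.9  0.3]
 [-0.1 -0.3 -1. ]] [-676.8   30.7  482.7]
H [243.9  13. ]
push [257.8 188.6]
K [ 72.3 126.9]
boss [168.5  74.6]
```

View pics/w1.png

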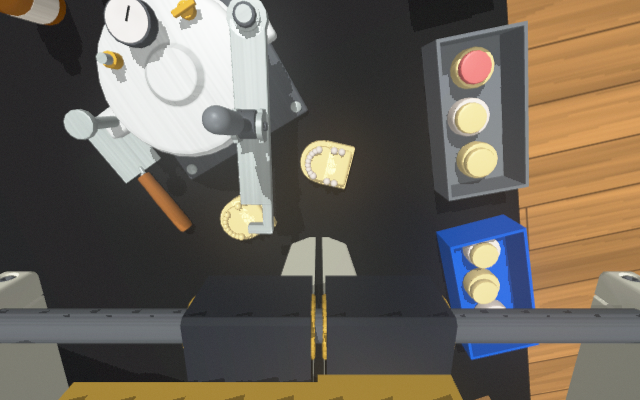

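The wrist view confirms it: the hinge at (244,13), the push point at (257,188) and the boss at (171,73) all fall where predicted. The keeper at (81,125) is a little nearer than I had it. Next I compute yaw, strap angle and the arc.

```bash
cat >> h.py <<'E'
def rows(P0,yaw0,way):
    "way: list of (x,y,z,yaw_y deg) -> jog rows (cm, rad)"
    P=np.array(P0,float);a=yaw0;out=[]
    for x,y,z,b in way:
        d=np.array([x,y,z])-P;r=np.radians(a)
        ty=np.array([np.cos(r),np.sin(r),0]);tx=np.array([-np.sin(r),np.cos(r),0])
        out.append([-1,round(d@tx/10,2),round(d@ty/10,2),round(-d[2]/10,2),round(-np.radians(b-a),3)])
        P=np.array([x,y,z]);a=b
    return out
E
python3 - <<'E'
from h import *
from rig import robot
np.set_printoptions(precision=1,suppress=True)
d=pickle.load(open('wrist.pkl','rb'))
H=w(d,244,13,145)[:2];K=w(d,81,125,143)[:2];C=w(d,171,73,114)[:2]
e=w(d,257,188,134)[:2];e2=w(d,256.5,160,134)[:2]
an=lambda v:np.degrees(np.arctan2(v[1],v[0]))%360
print(H,K,C,e,np.linalg.norm(H-K),np.linalg.norm(H-C),an(K-H),an(C-H),an(e-H),an(e2-H))
a0=an(C-H)/2+an(K-H)/2; a1=an(e-H)
T=lambda t,o,z:(*(H+155*np.array([np.cos(np.radians(t)),np.sin(np.radians(t))])+o*np.array([-np.sin(np.radians(t)),np.cos(np.radians(t))])),z,t+90-360)
s=robot.state();y0=np.degrees(np.arctan2(s['ee_rot'][1,1],s['ee_rot'][0,1]))
way=[T(a1,60,z) for z in(250,210,180,150,130,117)]
print(s['position'],y0,a0,a1)
for r in rows(s['position'],y0,way):print(r)
print()
ts=np.linspace(a1,a0,20)
for r in rows(way[-1][:3],way[-1][3],[T(a1,45,117),T(a1,36,117)]+[T(t,35,117) for t in ts]):print(r)
print(T(a0,33.5,117))
E
```

```text
[653.   94.4] [478.6  40.7] [564.4  69.3] [618.4 -56.3] 182.54643232208932 92.0849930294757 197.1024886052632 195.8083762117703 257.0502201641015 257.57309829548353
[678.8 -63.5 287.2] -12.931503079093039 196.45543240851674 257.0502201641015
[-1, np.float64(-0.69), np.float64(-0.05), np.float64(3.72), np.float64(0.0)]
[-1, np.float64(0.0), np.float64(0.0), np.float64(4.0), np.float64(-0.0)]
[-1, np.float64(0.0), np.float64(0.0), np.float64(3.0), np.float64(-0.0)]
[-1, np.float64(0.0), np.float64(0.0), np.float64(3.0), np.float64(-0.0)]
[-1, np.float64(0.0), np.float64(0.0), np.float64(2.0), np.float64(-0.0)]
[-1, np.float64(0.0), np.float64(0.0), np.float64(1.3), np.float64(-0.0)]

[-1, np.float64(0.0), np.float64(-1.5), np.float64(-0.0), np.float64(-0.0)]
[-1, np.float64(0.0), np.float64(-0.9), np.float64(-0.0), np.float64(-0.0)]
[-1, np.float64(-0.0), np.float64(-0.1), np.float64(-0.0), np.float64(-0.0)]
[-1, np.float64(-0.17), np.float64(-0.87), np.float64(-0.0), np.float64(0.056)]
[-1, np.float64(-0.17), np.float64(-0.87), np.float64(-0.0), np.float64(0.056)]
[-1, np.float64(-0.1
[... 739 characters left out ...]
7), np.float64(-0.0), np.float64(0.056)]
[-1, np.float64(-0.17), np.float64(-0.87), np.float64(-0.0), np.float64(0.056)]
[-1, np.float64(-0.17), np.float64(-0.87), np.float64(-0.0), np.float64(0.056)]
[-1, np.float64(-0.17), np.float64(-0.87), np.float64(-0.0), np.float64(0.056)]
[-1, np.float64(-0.17), np.float64(-0.87), np.float64(-0.0), np.float64(0.056)]
[-1, np.float64(-0.17), np.float64(-0.87), np.float64(-0.0), np.float64(0.056)]
[-1, np.float64(-0.17), np.float64(-0.87), np.float64(-0.0), np.float64(0.056)]
[-1, np.float64(-0.17), np.float64(-0.87), np.float64(-0.0), np.float64(0.056)]
(np.float64(513.8853697228279), np.float64(18.37394754639086), 117, np.float64(-73.54456759148326))
```

The check passes: hinge–keeper is 182.5 mm (184 given), hinge–boss 92.1 mm (92 given), and the strap stands at about 1.06 rad. I'll descend beside the strap and approach it.

Call:
jog_arm:
  plan:
    - [[-1, -0.7, 0, 3.7, 0], [-1, 0, 0, 4, 0], [-1, 0, 0, 3, 0], [-1, 0, 0, 3, 0], [-1, 0, 0, 2, 0], [-1, 0, 0, 1.3, 0], [-1, 0, 0, 0, 0], [-1, 0, -1.5, 0, 0], [-1, 0, -0.9, 0, 0], [-1, 0, 0, 0, 0]]

```text
time: 4.75
position: [653.7, -62.1, 120.1]
ee_rot: [[0.22, 0.976, 0.001], [0.976, -0.22, 0.001], [0.001, 0.001, -1.0]]
contact_force: [0.8, -0.1, 0.0]
opening: 0.5
```

Call:
jog_arm:
  plan:
    - [[-1, -0.17, -0.97, 0, 0.056], [-1, -0.17, -0.87, 0, 0.056], [-1, -0.17, -0.87, 0, 0.056], [-1, -0.17, -0.87, 0, 0.056], [-1, -0.17, -0.87, 0, 0.056], [-1, 0, 0, 0, 0]]

```text
time: 5.35
position: [609.8, -56.1, 119.7]
ee_rot: [[0.481, 0.877, 0.002], [0.877, -0.481, -0.0], [0.001, 0.002, -1.0]]
contact_force: [-0.0, -0.9, 0.7]
opening: 0.2
```

Call:
jog_arm:
  plan:
    - [[-1, -0.17, -0.87, 0.2, 0.056], [-1, -0.17, -0.87, 0, 0.056], [-1, -0.17, -0.87, 0, 0.056], [-1, -0.17, -0.87, 0, 0.056], [-1, -0.17, -0.87, 0, 0.056]]

```text
time: 5.85
position: [570.8, -39.6, 117.8]
ee_rot: [[0.706, 0.709, 0.005], [0.709, -0.706, -0.002], [0.002, 0.005, -1.0]]
contact_force: [1.1, -1.2, 1.2]
opening: 0.8
```

Run:
```python
from rig import robot,snapshot
from h import *
import cv2
d=snapshot('wrist');pickle.dump(d,open('wrist.pkl','wb'));cv2.imwrite('pics/w2.png',d['color'][:,:,::-1])
s=robot.state();print(s['position'],s['contact_force'])
```

```text
[569.14168006 -38.11909518 117.51752624] [0.12106305 0.28790458 1.01947298]
```

View pics/w2.png

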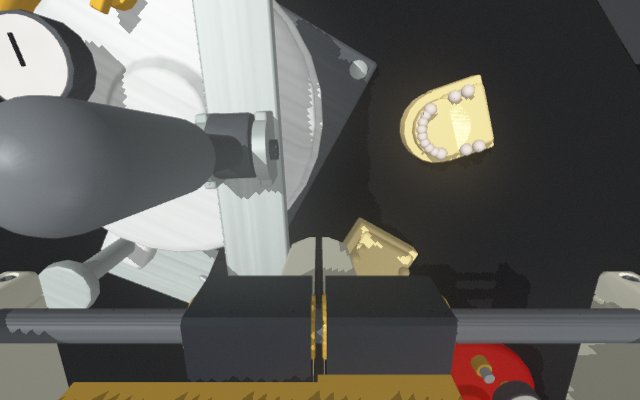

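The strap is following the finger: its outer edge touches the fingertip at about (285,260). I carry on along the arc.

Call:
jog_arm:
  plan:
    - [[-1, -0.17, -0.87, 0, 0.056], [-1, -0.17, -0.87, 0, 0.056], [-1, -0.17, -0.87, 0, 0.056], [-1, -0.17, -0.87, 0, 0.056], [-1, -0.17, -0.87, 0, 0.056], [-1, -0.17, -0.87, 0, 0.056], [-1, -0.17, -0.87, 0, 0.056], [-1, -0.17, -0.87, 0, 0.056], [-1, 0, 0, 0, 0]]

```text
time: 6.8
position: [519.5, 12.2, 116.9]
ee_rot: [[0.941, 0.337, 0.0], [0.337, -0.941, 0.0], [0.0, -0.0, -1.0]]
contact_force: [0.7, -0.8, -0.2]
opening: 0.8
```

Call:
jog_arm:
  plan:
    - [[-1, -0.1, -0.4, 0, 0.03], [-1, -0.1, -0.4, 0, 0.026], [-1, 0, 0, 0, 0], [-1, 0, 0, 0, 0]]

```text
time: 7.2
position: [514.6, 18.6, 116.6]
ee_rot: [[0.959, 0.282, -0.0], [0.282, -0.959, 0.0], [-0.0, -0.001, -1.0]]
contact_force: [0.0, -0.6, -0.1]
opening: 0.1
```

Call:
jog_arm:
  plan:
    - [[-1, 0, -0.2, 0, 0], [-1, 0, -0.2, 0, 0], [-1, 0, 0, 0, 0]]

```text
time: 7.5
position: [513.5, 21.3, 116.7]
ee_rot: [[0.96, 0.281, 0.0], [0.281, -0.96, -0.001], [-0.0, 0.001, -1.0]]
contact_force: [0.1, -2.4, -1.5]
opening: 0.5
```

Call:
jog_arm:
  plan:
    - [[-1, 0, -0.2, 0, 0], [-1, 0, -0.2, 0, 0], [-1, 0, 0, 0, 0]]

```text
time: 7.8
position: [513.4, 21.4, 116.8]
ee_rot: [[0.96, 0.278, 0.003], [0.278, -0.96, -0.008], [0.001, 0.008, -1.0]]
contact_force: [2.9, -8.8, -3.5]
opening: 0.2
```

Call:
jog_arm:
  plan:
    - [[-1, 0, -0.3, 0, 0], [-1, 0, -0.3, 0, 0], [-1, 0, 0, 0, 0]]

```text
time: 8.1
position: [513.4, 21.4, 117.0]
ee_rot: [[0.961, 0.275, 0.008], [0.275, -0.961, -0.017], [0.003, 0.018, -1.0]]
contact_force: [4.7, -17.1, -9.1]
opening: 0.3
```

Call:
jog_arm:
  plan:
    - [[-1, 0, 1.5, 0, 0], [-1, 0, 1.5, 0, 0], [-1, 0, 0, -4, 0], [-1, 0, 0, -4, 0], [-1, 0, 0, -4, 0], [-1, 0, 0, -4, 0], [-1, 0, 0, 0, 0], [-1, 0, 0, 0, 0]]

```text
time: 8.9
position: [518.9, 4.1, 276.9]
ee_rot: [[0.959, 0.282, 0.0], [0.282, -0.959, 0.002], [0.001, -0.002, -1.0]]
contact_force: [-0.7, 0.2, -0.2]
opening: 0.3
```

Run:
```python
from rig import robot,snapshot
from h import *
import cv2
np.set_printoptions(precision=1,suppress=True)
d=snapshot('wrist');pickle.dump(d,open('wrist.pkl','wb'));cv2.imwrite('pics/w3.png',d['color'][:,:,::-1])
s=robot.state();print(s['position'],s['contact_force'],s['ee_rot'])
for n,X in(('H',(653,94.4,145)),('push',(504.3,50.5,134)),('K',(477,42,143))):print(n,p(d,X))
```

```text
[518.2   4.2 275.8] [0.7 0.7 0.5] [[ 1.   0.3 -0. ]
 [ 0.3 -1.   0. ]
 [-0.  -0.  -1. ]]
H [257.6   7.7]
push [268.2 189.4]
K [268.6 220.1]
```

View pics/w3.png

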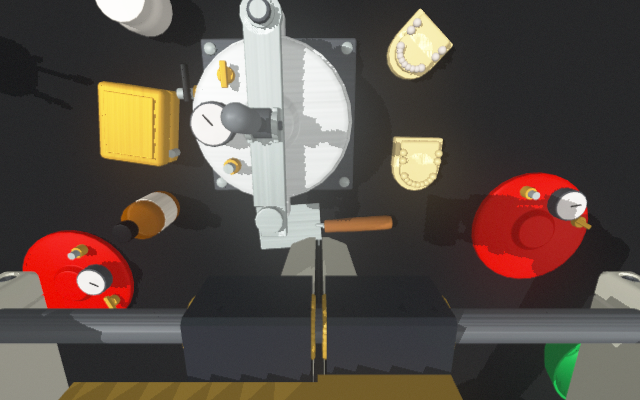

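The strap lies straight over the lid with its end round the keeper stud at (270,220). It stopped hard, with the force rising to 18 N and no further motion. Next is the lever path.

Run:
```python
from rig import robot
from h import *
np.set_printoptions(precision=2,suppress=True)
d=pickle.load(open('wrist.pkl','rb'))
H=np.array([653,94.4]);a=np.radians(196.45);u=np.array([np.cos(a),np.sin(a)]);n=np.array([-u[1],u[0]])
L=w(d,234,117,248)[:2]-H;print('lever r,off',L@u,L@n)
s=robot.state();y0=np.degrees(np.arctan2(s['ee_rot'][1,1],s['ee_rot'][0,1]))
W=lambda r,z:(*(H+r*u),z,y0)
A=[W(110,290),W(75,290),W(50,290),W(50,260),W(50,230)]
B=[]
for f in np.linspace(-.15,1.5,20):
    c=np.array([92,152])+80*np.array([np.sin(f),np.cos(f)])+9*np.array([-np.cos(f),np.sin(f)]);B.append(W(c[0]-7.5,c[1]))
P=s['position']
A=[(*(P[:2]+(H+110*u-P[:2])*k),290,y0) for k in(.33,.67,1)]+A[1:]
for q in rows(P,y0,A):print([float(x) for x in q])
print()
for q in rows(A[-1][:3],y0,B):print([float(x) for x in q])
print(W(50,230),B[0],B[-1])
```

```text
lever r,off 82.31981287267084 0.3146758192909722
[-1.0, 1.48, -1.6, -1.42, -0.0]
[-1.0, 1.52, -1.64, -0.0, -0.0]
[-1.0, 1.48, -1.6, -0.0, -0.0]
[-1.0, 3.5, -0.0, -0.0, -0.0]
[-1.0, 2.5, -0.0, -0.0, -0.0]
[-1.0, 0.0, 0.0, 3.0, -0.0]
[-1.0, 0.0, 0.0, 3.0, -0.0]

[-1.0, -1.36, 0.0, 0.02, -0.0]
[-1.0, -0.68, 0.0, -0.15, -0.0]
[-1.0, -0.69, 0.0, -0.09, -0.0]
[-1.0, -0.7, 0.0, -0.03, -0.0]
[-1.0, -0.7, 0.0, 0.03, -0.0]
[-1.0, -0.69, 0.0, 0.09, -0.0]
[-1.0, -0.68, 0.0, 0.15, -0.0]
[-1.0, -0.67, 0.0, 0.21, -0.0]
[-1.0, -0.65, 0.0, 0.27, -0.0]
[-1.0, -0.62, 0.0, 0.32, -0.0]
[-1.0, -0.59, 0.0, 0.37, -0.0]
[-1.0, -0.56, 0.0, 0.42, -0.0]
[-1.0, -0.52, 0.0, 0.47, -0.0]
[-1.0, -0.48, 0.0, 0.51, -0.0]
[-1.0, -0.43, 0.0, 0.55, -0.0]
[-1.0, -0.38, 0.0, 0.59, -0.0]
[-1.0, -0.33, 0.0, 0.62, -0.0]
[-1.0, -0.27, 0.0, 0.64, -0.0]
[-1.0, -0.22, 0.0, 0.66, -0.0]
[-1.0, -0.16, 0.0, 0.68, -0.0]
(np.float64(605.0466390055085), np.float64(80.24107457001122), 230, np.float64(-73.61393513402636)) (np.float64(591.9591984192804), np.float64(76.37681789463241), np.float64(229.75674304262097), np.float64(-73.61393513402636)) (np.float64(496.03621600891404), np.float64(48.05416590937283), np.float64(166.63643101285274), np.float64(-73.61393513402636))
```

The lever tip is at r 82, on the centre line and near upright (lever about 0.15), as expected.

Call:
jog_arm:
  plan:
    - [[-1, 1.5, -1.6, -1.4, 0], [-1, 1.5, -1.65, 0, 0], [-1, 1.5, -1.6, 0, 0], [-1, 3.5, 0, 0, 0], [-1, 2.5, 0, 0, 0], [-1, 0, 0, 0, 0], [-1, 0, 0, 3, 0], [-1, 0, 0, 3, 0], [-1, 0, 0, 0, 0]]

```text
time: 9.85
position: [601.8, 79.7, 225.2]
ee_rot: [[0.96, 0.28, -0.013], [0.28, -0.96, 0.0], [-0.012, -0.004, -1.0]]
contact_force: [-0.3, -0.3, -0.5]
opening: 0.8
```

Call:
jog_arm:
  plan:
    - [[-1, -1.3, 0, 0, 0], [-1, -0.7, 0, -0.15, 0], [-1, -0.7, 0, -0.1, 0], [-1, -0.7, 0, 0, 0], [-1, -0.7, 0, 0, 0], [-1, -0.7, 0, 0.1, 0], [-1, -0.7, 0, 0.15, 0], [-1, -0.65, 0, 0.2, 0], [-1, 0, 0, 0, 0]]

```text
time: 10.75
position: [545.7, 61.1, 228.4]
ee_rot: [[0.96, 0.28, -0.002], [0.28, -0.96, -0.0], [-0.002, -0.001, -1.0]]
contact_force: [0.4, -0.2, -0.2]
opening: 0.6
```

The force reads low, so I check that the lever is following.

Run:
```python
from rig import robot,snapshot
from h import *
import cv2
d=snapshot('wrist')
e=snapshot('side');b=cv2.resize(e['color'][100:240,250:420,::-1],(486,400),interpolation=2)
cv2.imwrite('pics/m4.png',np.hstack([cv2.resize(d['color'][:,100:400,::-1],(300,400)),b]))
print(robot.state()['contact_force'])
```

```text
[ 0.04412246 -0.38200449  0.9011643 ]
```

View pics/m4.png

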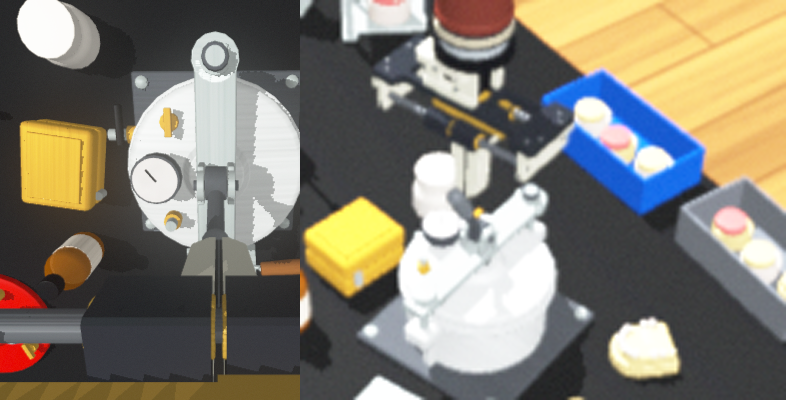

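The lever is tilted over and lies under the fingertips at (215,240), so it is following. I push on along the arc.

Call:
jog_arm:
  plan:
    - [[-1, -0.65, 0, 0.3, 0], [-1, -0.6, 0, 0.3, 0], [-1, -0.6, 0, 0.35, 0], [-1, -0.55, 0, 0.4, 0], [-1, -0.5, 0, 0.5, 0], [-1, -0.5, 0, 0.5, 0], [-1, -0.45, 0, 0.55, 0], [-1, -0.4, 0, 0.6, 0], [-1, -0.35, 0, 0.6, 0], [-1, 0, 0, 0, 0]]

```text
time: 11.85
position: [501.8, 48.6, 186.6]
ee_rot: [[0.96, 0.281, -0.003], [0.281, -0.96, -0.0], [-0.003, -0.0, -1.0]]
contact_force: [1.3, -0.0, 0.1]
opening: 0.4
```

Call:
jog_arm:
  plan:
    - [[-1, -0.3, 0, 0.6, 0], [-1, -0.2, 0, 0.6, 0], [-1, -0.2, 0, 0.6, 0], [-1, 0, 0, 0, 0], [-1, 0, 0, 0, 0]]

```text
time: 12.35
position: [495.4, 46.7, 169.0]
ee_rot: [[0.96, 0.281, -0.003], [0.281, -0.96, -0.0], [-0.003, -0.0, -1.0]]
contact_force: [-0.4, 0.0, -0.5]
opening: 0.9
```

Call:
jog_arm:
  plan:
    - [[-1, 0, 0, 0.3, 0], [-1, 0, 0, 0.3, 0], [-1, 0, 0, 0, 0], [-1, 0, 0, 0, 0]]

```text
time: 12.75
position: [495.6, 46.5, 165.9]
ee_rot: [[0.96, 0.281, -0.001], [0.281, -0.96, 0.002], [-0.001, -0.003, -1.0]]
contact_force: [-6.2, 0.9, 19.5]
opening: 0.6
```

Call:
jog_arm:
  plan:
    - [[-1, 0, 0, 0.3, 0], [-1, 0, 0, 0.3, 0], [-1, 0, 0, 0, 0], [-1, 0, 0, 0, 0]]

```text
time: 13.15
position: [496.0, 45.6, 164.8]
ee_rot: [[0.96, 0.28, 0.0], [0.28, -0.96, 0.006], [0.002, -0.006, -1.0]]
contact_force: [-16.0, 1.4, 54.5]
opening: 0.7
```

The lever is at its end stop: z is about 166 as predicted, and the force rises steeply. I back off and inspect.

Call:
jog_arm:
  plan:
    - [[-1, 0, 0, -1.5, 0], [-1, 0, 0, -3, 0], [-1, 0, 0, -4, 0], [-1, 0, 0, -4, 0], [-1, -3, 0, 0, 0], [-1, -3, 0, 0, 0], [-1, 0, 0, 0, 0], [-1, 0, 0, 0, 0]]

```text
time: 13.95
position: [438.6, 30.2, 282.7]
ee_rot: [[0.96, 0.281, 0.0], [0.281, -0.96, 0.001], [0.001, -0.001, -1.0]]
contact_force: [0.7, 0.3, -0.0]
opening: 0.6
```

Run:
```python
from rig import robot,snapshot
from h import *
import cv2
np.set_printoptions(precision=1,suppress=True)
d=snapshot('wrist');e=snapshot('side');t0=pickle.load(open('top.pkl','rb'));s0=pickle.load(open('side.pkl','rb'))
b=cv2.resize(e['color'][140:270,230:390,::-1],(492,400),interpolation=2)
cv2.imwrite('pics/m5.png',np.hstack([d['color'][:,130:430,::-1],b]))
u=np.array([-.959,-.283])
for r in(150,170,185):
    q=p(d,(653+r*u[0],94.4+r*u[1],165));print(r,q,w(d,*q))
print(robot.state()['contact_force'])
```

```text
150 [316.4 110.7] [509.2  51.9 166.7]
170 [316.5 134.9] [490.1  46.3 167. ]
185 [316.6 152.4] [475.8  42.1 166.5]
[-0.1  0.9 -0.4]
```

View pics/m5.png

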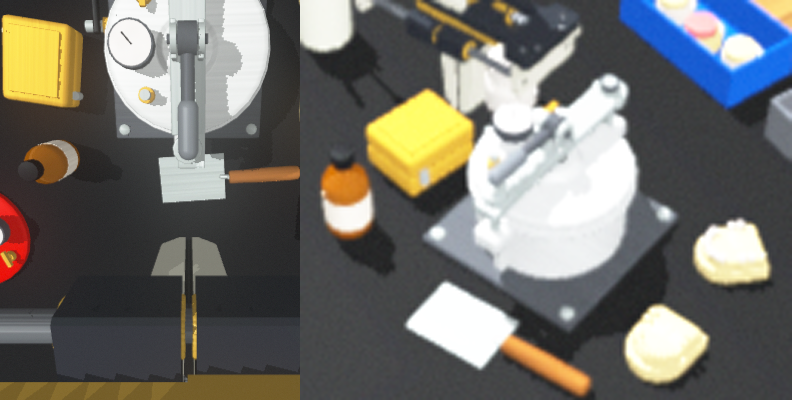

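The lever lies along the strap at (187,110) with its top at about 167 mm, which matches the end stop. The strap is still home and the bystanders look undisturbed.

```bash
python3 -c "
from rig import order;print(order.close_job())"
```

```text
the job is handed in; nothing more can be done
None
```

I swung the strap over the lid with the back of the shut fingers, pushed the cam lever down with the fingertips, backed clear and handed the job in at about 14 s of the 58 s allowed. No verdict is reported.

- **Strap:** it came up against a hard stop, with the force rising to about 18 N and no further motion. The wrist picture showed its end round the keeper stud and its line matching the computed closed direction.
- **Lever:** it reached its end stop with about 55 N on the wrist, against a limit of 120 N. Afterwards the grip's top measured about 167 mm above the bench along its length, which fits an angle of roughly 1.75.
- **Surroundings:** by eye in the last pictures, the lid, flask, bottle, casts and spatula look where they were. I did not measure their shift in mm. The powder jar, mixing bowl and brush cup were not checked in those pictures.
- **Robot:** it stood clear, with about zero force.
- **Checks that failed or disagreed:**
  - The foot force cannot be seen directly. I infer it from the lever being fully down.
  - The first top-view estimate of the keeper was about 11 mm off. The wrist view corrected it to 182.5 mm from the hinge, against 184 mm given.
  - The force readings while the strap and lever were moving were near noise, below the 2 to 5 N expected. I confirmed by picture that both were following.

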